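Bring a boiler check valve to the inspection camera

TASK

Push the carrier by its handle along the rail slide until it clicks into the inspection detent, just short of the far stop, with both brass parts still in their cradles. Then pick out the check valve (fat middle, hexagonal ends; leave the plain pipe nipple in its cradle) and hold it up in front of the inspection camera, its middle 12 cm from the lens on the lens's line of sight and its bore pointing straight along that line, either end first. Finish while holding it there, steady; the camera must not be touched, the carrier stays in the detent and everything else on the table stays where it is.

Things in the scene. Friction and masses are not known exactly. Their poses are not given: they have to be found in the camera images.
- carrier (a joint): travel of the carrier, m: 0 at the loading end, where it starts; 0.150 in the inspection detent, 0.154 at the end stop; grows along rail's +y. About 1.5 N of friction; a spring plunger rides over a pin 8 mm before the detent (about 7 N of push in all), then pulls the carrier to within 1 mm of 0.150 and keeps it there; from 0.145 on it counts as in the detent
- rail: aluminium rail base, 110 (x) by 400 mm (y), bolted down, dark stop block at each end; origin at centre of underside. On it the grey carrier plate, 115 x 210 mm, top 36 mm above the table; in the detent its leading edge is 4 mm short of the +y block. Its two V cradles lie 75 and 165 mm ahead (+y) of the handle; the valve may be in either, bore across the rail
- handle (a point): point on the carrier's black upright round handle, 20 mm diameter, 60 mm tall (from 36 to 96 mm above the table), at the carrier's trailing end; the point is on the handle's axis, 71 mm above the table, and moves with the carrier. Its axes are the rail's.
- valve: brass check valve, bore horizontal, 100 mm long, about 0.35 kg; round middle 34 mm diameter, 40 mm long; necks 24 mm diameter resting in V supports (6 mm thick, 30.5 mm either side of the middle); hexagonal ends 34 mm across. Origin on the bore axis at mid-length, 81 mm above the table in its cradle; x along the bore. Grip it across its middle from above
- nipple: plain brass pipe nipple in the other cradle, 100 mm long, slim 24 mm diameter with a 30 mm round collar at each end; origin on its axis at mid-length, 81 mm above the table; x axis along the bore. Leave it in its cradle.
- camera: inspection camera head: small aluminium box with a round lens in a white ring light (56 mm diameter), on a stand; origin at the centre of the lens's front. It looks along its own -x, tilted down by 0.2 to 0.5 rad (as set at the start) and stays so unless pushed; y axis horizontal. The head reaches 54 mm behind the lens.
- view (a point): the presentation point: 120 mm in front of the lens on its line of sight, about 210 to 300 mm above the table; axes parallel to camera's (x along the line of sight)
- stand: round foot (110 mm diameter) and steel post (18 mm diameter, 352 mm tall, 20 mm along its +x from the foot's centre) carrying the camera; bolted down; origin at the centre of its underside
- jar: jar of jointing paste, 60 mm diameter, 75 mm tall; origin at its underside
- spray: red spray can, 56 mm diameter, 170 mm tall; origin at its underside
- screwdriver: screwdriver lying flat; origin at its underside
- spanner: steel spanner lying flat; origin at its underside
- elbow: brass 90-degree pipe elbow lying flat, legs about 48 mm long, 30 mm high; origin under its corner
- gauge: round pressure gauge lying face up, 72 mm across, 28 mm high, with a brass stem; origin at its underside
Things that resemble listed ones, but are neither listed nor needed, are in the scene too. What is shaped like the nipple but black is not meant.

How it is judged:
On the way, in this order (a step that is already met when the one before it is completed fails the run):
1. the carrier is in the inspection detent, at rest, with the valve still in its cradle (value of joint carrier above 0.145 m and velocity of joint carrier between -0.01 and 0.01 m/s and height (world z) of valve between 0.07 and 0.09 m), for 0.3 s.
2. the valve is held by the fingers clear above its cradle, the carrier still in the detent (value of joint carrier above 0.145 m and contact force between the fingers and valve above 2 N and height (world z) of valve above 0.13 m and contact force between valve and carrier below 0.1 N), for 0.2 s.
At the end, for the whole second after the job is handed in: The fingers hold the valve (grip over 2 N, nothing else touching it), its middle within 20 mm of the point 120 mm in front of the lens, its bore within 0.15 rad (about 8.5 degrees) of the line of sight, at rest; the carrier is in the detent (travel over 0.145 m) and the nipple lies in its cradle (value of joint carrier above 0.145 m and contact force between the fingers and valve above 2 N and distance between valve and view below 0.02 m and angle between the x axis of valve and the x axis of camera, either way round below 0.15 rad and height (world z) of valve above 0.15 m and linear speed of valve below 0.02 m/s and angular speed of valve below 0.2 rad/s and contact force between valve and rail below 0.1 N and contact force between valve and stand below 0.1 N and height (world z) of nipple between 0.07 and 0.095 m); the arm keeps its last pose, push and grip.
It fails at once if the camera or its stand is touched (over 1 N) (contact force between any of the fingers, the arm, valve and stand above 1 N).
It fails at once if the camera is moved by more than 10 mm (distance of camera from where it was at the start of the episode above 0.01 m).
It fails at once if the nipple leaves its cradle (height (world z) of nipple below 0.07 m or height (world z) of nipple above 0.095 m).
It fails at once if another thing on the table is moved by more than 30 mm (distance of any of jar, spray, screwdriver, spanner, elbow, gauge from where it was at the start of the episode above 0.03 m).
It also fails if it takes over 56 s, if anything falls off the work surface, if the arm or the gripper's body presses on something with over 40 N, if the wrist force passes 120 N, or if a joint passes its speed limit or range.

ROBOT

A 6-joint arm with a two-finger parallel gripper is mounted at the origin on the work surface. World frame = base frame: x ahead of the robot, y to its left, z up, the work surface at z = 0. Lengths are in m, angles in rad, forces in N, time in s.
With the tool pointing down it reaches from about 0.325 to 0.85 m from the base axis. Payload 4.4 kg.
Tool frame: the origin (TCP) lies at the very end of the fingers, on their centre line; the grasp point (between the pads) lies 19 mm behind it; z points along the fingers, y is the line along which they close (so a half turn about z gives the same grasp; the last joint's range is limited). The gripper opens to 94 mm and grips with 3 to 60 N. Pads are 16 mm wide; open, the fingers measure 119 mm over their backs; the gripper's body (75 mm by 177 mm) begins 78 mm behind the grasp point.
Start: joints at [-1.313, 0.207, 1.542, -0, 1.393, -0.15], TCP at [0.228, -0.528, 0.205] pointing down, gripper open.
Joint ranges: [-2.73, 2.73], [-0.86, 2.22], [0.23, 2.46], [-1.11, 4.25], [0.08, 2.63], [-2.82, 2.82]. Speed limits (rad/s): [2.79, 2.79, 3.14, 3.14, 3.14, 3.14].

INTERFACE

Orientations are given as a 3x3 rotation matrix whose columns are the frame's x, y, z axes.
In Python, from rig import ctrl gives the robot as it stands. The module is installed in compiled form; this text tells all that it offers. Calls block until the motion is done:
- ctrl.goto(position, orientation): joint-space move of the TCP to a pose.
- ctrl.move_l(position, rot=None, rate=0.15): straight line of the TCP; rot=None keeps the orientation; rate is the mean speed in m/s.
- ctrl.move_joints(angles): joint-space move.
- ctrl.command_gripper(opening, newtons=None): opening from 0.0 (shut) to 1.0 (fully open); newtons is the grip in N (None keeps the last); returns when the fingers have stopped.
- ctrl.dwell(seconds).
- ctrl.solve_ik(position, orientation): joint angles nearest the present ones, or None.
- ctrl.state(): the state.
- ctrl.capture(name): name is "scene" or "side" or "wrist"; returns (picture, depth): 400x640x3 uint8, blue, green, red; 400x640 float32, m along the optical axis (not along the pixel's ray), 0 where there is no reading.
- ctrl.camera_model(name): a dict with "mtx" (3x3 intrinsics, pixels), "dist" ([k1, k2, p1, p2, k3] as OpenCV has them; the pictures are not rectified), "xyz" and "rotation" of the camera in the world; the wrist camera has in their place "T_tool_cam" (4x4, takes a point from camera to tool coordinates, whose origin is the TCP and whose axes are the flange's). Camera axes: x right, y down, z forward; pixel columns grow to the right and rows downward; lengths in m; the calibration is good to about 2 mm. A picture is of the moment at which its call begins: read the wrist's pose just before it. camera_model takes no time and is no camera call.
A pose or a line that the arm cannot do raises ctrl.MotionError and nothing moves.
- ctrl.sign_off(): hands the job in; it is judged then, once.
The state is a dict: "t": time; "qpos": joint angles; "qd": joint speeds; "joint_torque": joint torques, N m; "position": TCP position; "tcp_rot": TCP orientation; "force": force on the tool from outside, world axes, zero at the start; "wrist_torque": the same for the moment, N m; "grip_width": opening from 0.0 (shut) to 1.0 (fully open); "grip_force": force on a finger pad.
Only numpy, scipy, OpenCV 4.12 (cv2) and the standard library are available. Lean on these libraries where they do the work, as an engineer would, in place of code of your own. Each camera call takes 0.05 s, during which the arm holds its last target. There are 200 camera calls.

## Working session

There is one attempt and no reset: what is moved stays moved. The work goes in short steps, each a Python script; the robot and the scene stay as the last script left them, time stands still between calls to the robot, and variables do not carry over. Pictures are saved under pics/ and viewed, at most 10 in all, crops included, and the job is handed in when it is done.

```bash
mkdir -p pics
cat > h.py <<'E'
import numpy as np, cv2
from rig import ctrl
def cam(name):
    m=ctrl.camera_model(name); K=np.array(m["mtx"]); d=np.array(m["dist"])
    if "xyz" in m: return K,d,np.array(m["rotation"]),np.array(m["xyz"])
    s=ctrl.state(); T=np.array(m["T_tool_cam"]); R=np.array(s["tcp_rot"])
    return K,d,R@T[:3,:3],R@T[:3,3]+np.array(s["position"])
def cloud(name):
    """picture, depth, world xyz per pixel"""
    K,d,R,t=cam(name); im,dep=ctrl.capture(name)
    v,u=np.mgrid[0:400,0:640]
    p=cv2.undistortPoints(np.stack([u,v],-1).reshape(-1,1,2).astype(np.float64),K,d).reshape(400,640,2)
    P=np.dstack([p,np.ones((400,640))])*dep[...,None]
    W=P@R.T+t; W[dep<=0]=np.nan
    return im,dep,W
E
python3 - <<'E'
from h import *
for n in("scene","side"):
    im,dep,W=cloud(n); np.savez(n+".npz",im=im,dep=dep,W=W); cv2.imwrite(f"pics/{n}0.png",im)
    print(n,cam(n)[2:], (dep>0).mean())
print(ctrl.state()["t"])
E
```

```text
scene (array([[ 0.34319607,  0.77262831, -0.5340992 ],
       [ 0.93924351, -0.27856672,  0.20055477],
       [ 0.00617203, -0.57047882, -0.82128912]]), array([ 1.14164661, -0.27351205,  1.13240612])) 0.99599609375
side (array([[-0.94553764, -0.17023235,  0.27745182],
       [-0.32468986,  0.43266542, -0.84105715],
       [ 0.02313132, -0.88533699, -0.46437416]]), array([0.25226161, 0.77852261, 0.64708674])) 0.99597265625
0.1
```

View pics/scene0.png

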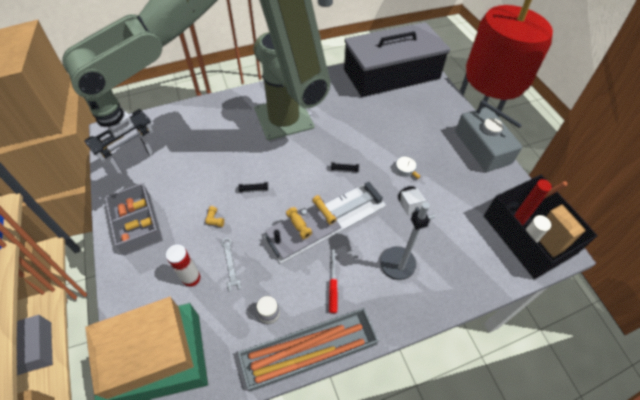

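View pics/side0.png

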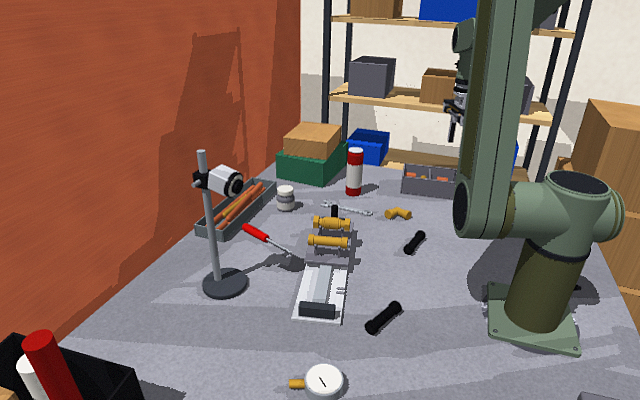

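The scene view shows the rail running from the handle at (275,237) to the far stop at (372,193), with brass parts at (299,222) and (323,208). The camera head is at (412,202) and the stand foot at (398,262). The side view shows the lens at (235,184), the brass parts at (332,223) and (328,242), and the foot at (224,283). Next I'll measure these.

Run:
```python
from h import *
for n in("scene","side"):
    z=np.load(n+".npz"); im,W=z["im"],z["W"]
    hsv=cv2.cvtColor(im,cv2.COLOR_BGR2HSV); H,S,V=cv2.split(hsv)
    br=((H>12)&(H<30)&(S>120)&(V>80)).astype(np.uint8)
    k,l,st,c=cv2.connectedComponentsWithStats(br)
    print(n,"brass")
    for i in range(1,k):
        if st[i,4]>60:
            P=W[l==i]; m=np.nanmedian(P,0)
            if 0.2<m[0]<1 and abs(m[1])<.6 and m[2]<.3:
                Q=P[(P[:,2]>.055)]; 
                if len(Q)<30: print("low",c[i],m);continue
                q=Q[:,:2]-Q[:,:2].mean(0); w,vv=np.linalg.eigh(q.T@q); e=q@vv[:,1]; f=q@vv[:,0]
                print(c[i].round(),st[i,4],Q.mean(0).round(4),"top",np.percentile(Q[:,2],[50,98]).round(4),"axis",vv[:,1].round(3),"ext",(np.percentile(e,99)-np.percentile(e,1)).round(3))
                # width profile along axis
                print("  top z profile",[ (round(float(a),3),round(float(np.percentile(Q[(e>a)&(e<a+.01),2],95)),4), round(float(np.ptp(f[(e>a)&(e<a+.01)])),3)) for a in np.arange(-.06,.06,.01) if ((e>a)&(e<a+.01)).sum()>4])
    dark=((V<60)).astype(np.uint8)
    k,l,st,c=cv2.connectedComponentsWithStats(dark)
    print("dark")
    for i in range(1,k):
        if st[i,4]>30:
            P=W[l==i]; m=np.nanmedian(P,0)
            if 0.3<m[0]<.95 and abs(m[1])<.5 and -.02<m[2]<.5: print(c[i].round(),st[i,4],m.round(3),np.nanpercentile(P,3,0).round(3),np.nanpercentile(P,97,0).round(3))
    wh=((S<40)&(V>170)&(W[...,2]>.15)&(W[...,2]<.45)&(W[...,0]>.3)&(W[...,0]<.95)&(abs(W[...,1])<.5)).astype(np.uint8)
    k,l,st,c=cv2.connectedComponentsWithStats(wh)
    print("white high")
    for i in range(1,k):
        if st[i,4]>20: P=W[l==i]; print(c[i].round(),st[i,4],P.mean(0).round(3),P.min(0).round(3),P.max(0).round(3))
side=np.load("side.npz")["im"]; sc=np.load("scene.npz")["im"]
a=cv2.resize(side[140:330,180:380],(800,760))[:,:]; 
a=cv2.resize(side[140:330,180:380],None,fx=2.6,fy=2.6,interpolation=2); b=cv2.resize(sc[160:290,250:440],None,fx=2.7,fy=2.7)[:,:]
cv2.imwrite("pics/c1.png",cv2.resize(side[140:330,180:380],None,fx=3,fy=3,interpolation=2)); cv2.imwrite("pics/c2.png",cv2.resize(sc[160:290,250:440],None,fx=4,fy=4,interpolation=2))
```

```text
scene brass
[323. 209.] 196 [ 0.5096 -0.0216  0.0897] top [0.0901 0.0958] axis [-0.98  -0.197] ext 0.096
  top z profile [(-0.05, 0.096, 0.021), (-0.04, 0.0956, 0.021), (-0.03, 0.0935, 0.016), (-0.02, 0.0939, 0.014), (-0.01, 0.0938, 0.015), (0.0, 0.0936, 0.014), (0.01, 0.0932, 0.016), (0.02, 0.0922, 0.018), (0.03, 0.0941, 0.021), (0.04, 0.0958, 0.021)]
low [138.56976744 203.94186047] [ 0.25417129 -0.57311365  0.03729846]
low [213.19337017 217.71270718] [ 0.38575336 -0.35037437  0.02364473]
[298. 223.] 302 [ 0.5303 -0.1086  0.0916] top [0.0923 0.0995] axis [-0.981 -0.195] ext 0.097
  top z profile [(-0.05, 0.0992, 0.029), (-0.04, 0.0995, 0.029), (-0.03, 0.0936, 0.022), (-0.02, 0.0968, 0.025), (-0.01, 0.0982, 0.029), (0.0, 0.098, 0.027), (0.01, 0.0975, 0.024), (0.02, 0.0958, 0.021), (0.03, 0.0924, 0.019), (0.04, 0.0983, 0.03), (0.05, 0.0984, 0.025)]
low [145.69230769 221.86153846] [ 0.33309362 -0.55871676  0.03747872]
[142. 316.] 80 [ 0.7017 -0.5659  0.1684] top [0.1681 0.1718] axis [-0.994  0.112] ext 0.052
  top z profile [(-0.02, 0.1708, 0.019), (-0.01, 0.1717, 0.025), (0.0, 0.17, 0
[... 2498 characters left out ...]
1  0.017] [ 0.812 -0.259 -0.001] [ 0.824 -0.026  0.034]
[334. 211.] 82 [ 0.536 -0.177  0.081] [ 0.529 -0.184  0.061] [ 0.547 -0.172  0.096]
[202. 222.] 44 [ 0.916 -0.06   0.028] [ 0.913 -0.071  0.012] [ 0.918 -0.036  0.037]
[230. 273.] 87 [0.72  0.112 0.012] [0.704 0.09  0.011] [0.734 0.134 0.015]
[228. 294.] 134 [0.68  0.179 0.007] [0.662 0.133 0.001] [0.731 0.196 0.012]
[383. 318.] 537 [0.322 0.136 0.023] [ 0.293  0.084 -0.001] [0.351 0.174 0.029]
[317. 313.] 308 [0.461 0.178 0.028] [0.426 0.168 0.015] [0.498 0.186 0.039]
white high
[355. 150.] 57 [ 0.553 -0.46   0.167] [ 0.532 -0.481  0.164] [ 0.577 -0.434  0.17 ]
[221. 173.] 251 [0.687 0.149 0.312] [0.662 0.12  0.282] [0.726 0.168 0.319]
```

View pics/c1.png

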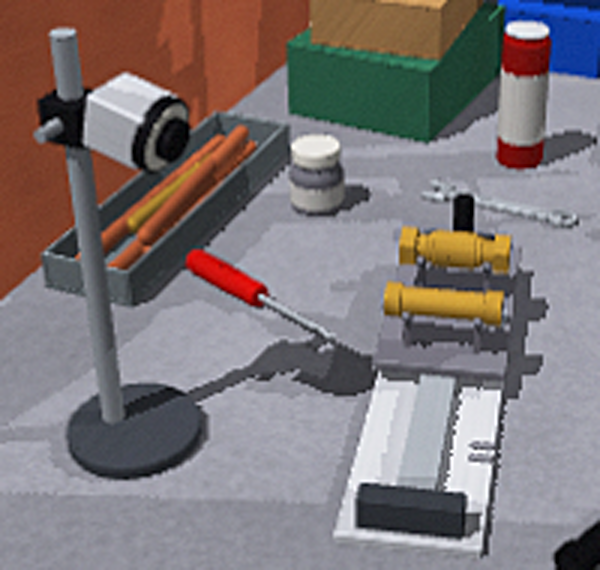

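View pics/c2.png

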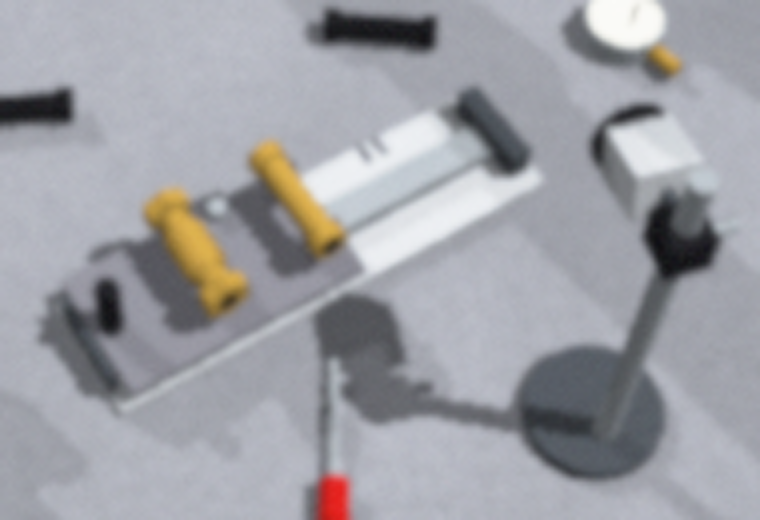

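c1 and c2 show the valve (fat middle, hex ends) in the cradle nearer the handle, at about (450,245) in c1. The slim nipple is further along at (445,300). The lens faces the robot and is tilted down, at (175,130) in c1. Next: refine the handle position, rail direction and camera, and check that the poses are reachable.

Run:
```python
from h import *
S=[np.load(n+".npz") for n in("scene","side")]
hs=[];
for z in S:
    im,W=z["im"],z["W"]; V=im.max(2)
    m=(V<75)&(np.hypot(W[...,0]-.542,W[...,1]+.179)<.025)&(W[...,2]>.09)
    print("top",m.sum(),W[m].mean(0).round(4),np.ptp(W[m],0).round(3)); hs.append(W[m].mean(0)[:2])
    m=(V<75)&(np.hypot(W[...,0]-.542,W[...,1]+.179)<.025)&(W[...,2]>.045)
    print("all",m.sum(),W[m].mean(0).round(4))
# rail direction from white base long edges / top plate points
P=np.vstack([z["W"][(z["W"][...,2]>.031)&(z["W"][...,2]<.0385)&(np.hypot(z["W"][...,0]-.515,z["W"][...,1]+.08)<.16)&(z["im"].max(2)<200)] for z in S])
print("plate",len(P),cv2.minAreaRect(P[:,:2].astype(np.float32)*1000))
# post
P=np.vstack([z["W"][(z["W"][...,2]>.05)&(z["W"][...,2]<.26)&(np.hypot(z["W"][...,0]-.72,z["W"][...,1]-.14)<.08)] for z in S])
for z in S:
    W=z["W"]; m=(W[...,2]>.03)&(W[...,2]<.24)&(np.hypot(W[...,0]-.73,W[...,1]-.15)<.08); print("post",m.sum(),np.median(W[m],0).round(3))
    m=(W[...,2]>.005)&(W[...,2]<.02)&(np.hypot(W[...,0]-.72,W[...,1]-.14)<.12)&(z["im"].max(2)<100); r=cv2.minEnclosingCircle(W[m][:,:2].astype(np.float32)) if m.any() else None; print("foot",r)
    # camera head points: planes by SVD of smooth normals
    m=(W[...,2]>.24)&(W[...,2]<.40)&(np.hypot(W[...,0]-.68,W[...,1]-.15)<.11); Q=W[m]
    du=np.roll(W,-1,1)-np.roll(W,1,1); dv=np.roll(W,-1,0)-np.roll(W,1,0); n=np.cross(du,dv); n/=np.linalg.norm(n,axis=2,keepdims=True); n=n[m]
    n=n[np.isfinite(n).all(1)]
    from scipy.cluster.vq import kmeans2
    c,l=kmeans2(n.astype(float),5,seed=1,minit='++')
    for i in range(5): print("  normal",c[i].round(3),np.linalg.norm(c[i]).round(3),(l==i).sum())
```

```text
top 22 [ 0.5432 -0.1818  0.0942] [0.015 0.013 0.005]
all 57 [ 0.5462 -0.1819  0.0785]
top 21 [ 0.5376 -0.1777  0.0941] [0.018 0.017 0.007]
all 82 [ 0.5373 -0.177   0.08  ]
plate 2398 ((522.9085693359375, -96.20401000976562), (119.02851104736328, 219.0591278076172), 11.827665328979492)
post 261 [0.743 0.136 0.146]
foot ((0.7213830351829529, 0.1367514282464981), 0.05139821022748947)
  normal [-0.499 -0.163 -0.757] 0.921 120
  normal [-0.892  0.199 -0.057] 0.915 220
  normal [ 0.005  0.916 -0.052] 0.918 252
  normal [ 0.341  0.139 -0.808] 0.888 288
  normal [-0.159 -0.734 -0.517] 0.911 59
post 617 [0.732 0.146 0.144]
foot ((0.7162986993789673, 0.14261066913604736), 0.05574449896812439)
  normal [ 0.198 -0.766  0.45 ] 0.91 211
  normal [-0.003 -0.928 -0.134] 0.937 333
  normal [ 0.893 -0.086  0.089] 0.902 299
  normal [-0.55  -0.616 -0.376] 0.908 165
  normal [ 0.201 -0.034 -0.888] 0.911 360
```

```bash
cat >> h.py <<'E'
TH=0.2064
RX=np.array([np.cos(TH),np.sin(TH),0]); RY=np.array([-np.sin(TH),np.cos(TH),0]); D=np.array([0,0,-1.])
def down(sgn): y=sgn*RY; return np.column_stack([np.cross(y,D),y,D])
HND=np.array([.5405,-.180,0]); 
def st(tag=""):
    s=ctrl.state(); print(tag,round(s["t"],2),np.round(s["position"],4),"F",np.round(s["force"],1),"w",round(s["grip_width"],3),"gf",round(s["grip_force"],1)); return s
E
python3 - <<'E'
from h import *
up=lambda p,z: np.array([p[0],p[1],z])
V=HND+.225*RY; vp=np.array([.54,.13,.25])
for s in(1,-1):
    for p in(up(HND,.055),up(HND+.15*RY,.055),up(V,.062)):
        q=ctrl.solve_ik(p,down(s)); print(s,None if q is None else np.round(q,2))
E
```

```text
1 [-0.47  0.36  1.68 -0.    1.1  -2.25]
1 [-0.23  0.25  1.83 -0.    1.06 -2.01]
1 [-0.09  0.21  1.86 -0.    1.07 -1.87]
-1 [-0.47  0.36  1.68 -0.    1.1   0.89]
-1 [-0.23  0.25  1.83 -0.    1.06  1.13]
-1 [-0.09  0.21  1.86 -0.    1.07  1.27]
```

Run:
```python
from h import *
R=down(-1); z=lambda p,h: np.array([p[0],p[1],h])
ctrl.move_l([.228,-.528,.26],rate=.2)
ctrl.goto(z(HND,.26),R)
ctrl.command_gripper(.55); st("above")
ctrl.move_l(z(HND,.13),rate=.2); ctrl.move_l(z(HND,.058),rate=.08); st("down")
ctrl.command_gripper(0.0,8); s=st("grip")
```

```text
above 3.04 [ 0.5405 -0.1799  0.26  ] F [-0.2 -0.4  0.2] w 0.551 gf 0.0
down 4.89 [ 0.5411 -0.1803  0.0586] F [0.2 0.2 0.6] w 0.552 gf 0.0
grip 5.48 [ 0.5408 -0.1805  0.0583] F [-0.4 -1.5  0.5] w 0.208 gf 8.0
```

Run:
```python
from h import *
p0=HND.copy(); p0[2]=.058
for d,r in((.13,.08),(.14,.03),(.146,.03),(.1505,.03)):
    ctrl.move_l(p0+d*RY,rate=r); s=st(d)
ctrl.dwell(.2); s=st("end"); p=np.array(s["position"]); print((p-p0)@RY,(p-p0)@RX)
ctrl.command_gripper(.5); ctrl.dwell(.4); st("open")
ctrl.move_l(p0+.1505*RY+[0,0,.12],rate=.2)
im,dep,W=cloud("wrist"); cv2.imwrite("pics/w1.png",im); np.savez("w1.npz",im=im,W=W)
st("up")
```

```text
0.13 7.26 [ 0.5139 -0.052   0.0582] F [0.4 0.3 5.4] w 0.209 gf 8.0
0.14 7.74 [ 0.5118 -0.0417  0.0582] F [-0.2  1.3  5.7] w 0.215 gf 8.0
0.146 8.09 [ 0.5105 -0.0356  0.0582] F [0.1 1.2 6.3] w 0.209 gf 8.0
0.1505 8.39 [ 0.5099 -0.0326  0.0582] F [ 0.8 -3.4  5.3] w 0.211 gf 8.0
end 8.59 [ 0.5099 -0.0326  0.0582] F [-0.  -2.4  5.5] w 0.212 gf 8.0
0.1505622652393616 0.00023899463279798347
open 9.61 [ 0.5097 -0.0327  0.058 ] F [-0.1 -0.  -0. ] w 0.496 gf 0.0
up 10.41 [ 0.5083 -0.0324  0.1762] F [ 0.  -0.3 -0.4] w 0.499 gf 0.0
```

View pics/w1.png

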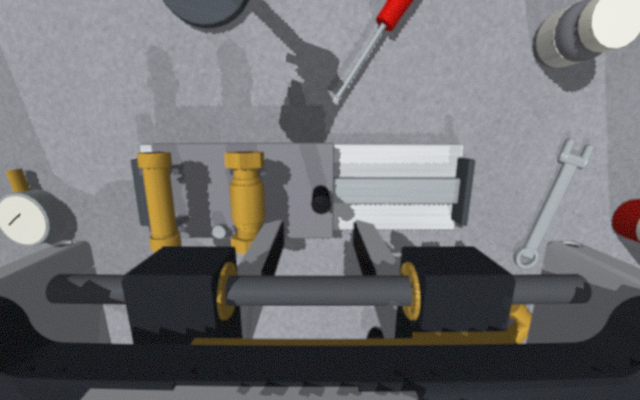

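The wrist view shows the carrier up against the far block, with the valve at (245,200), the nipple at (158,200) and the handle at (320,200). Next I'll re-measure the valve and get a wrist look at the lens face.

Run:
```python
from h import *
T=np.array(ctrl.camera_model("wrist")["T_tool_cam"]); print(T.round(3))
for n in("scene","side"):
    im,dep,W=cloud(n); np.savez(n+"2.npz",im=im,W=W)
    hsv=cv2.cvtColor(im,cv2.COLOR_BGR2HSV); H,S,V=cv2.split(hsv)
    br=((H>12)&(H<30)&(S>120)&(V>80)&(W[...,2]>.06)&(W[...,2]<.12)&(np.hypot(W[...,0]-.49,W[...,1]-.08)<.13)).astype(np.uint8)
    k,l,s_,c=cv2.connectedComponentsWithStats(br)
    for i in range(1,k):
        if s_[i,4]>60:
            Q=W[l==i]; e=(Q-HND)@RX; f=(Q-HND)@RY; print(n,c[i].round(),s_[i,4],"along rail y",np.median(f).round(4),np.percentile(f,[1,99]).round(4),"x",np.percentile(e,[1,99]).round(4),"mid",((e.min()+e.max())/2).round(4),"ztop",np.percentile(Q[:,2],97).round(4))
# wrist view candidates
lens=np.array([.655,.152,.29]); out=[]
for yaw in(-.3,0,.3):
  for el in(-.2,0,.2,.4,.6):
    for dist in(.22,.28,.34):
      d=np.array([-np.cos(el)*np.cos(yaw),-np.cos(el)*np.sin(yaw),np.sin(el)])
      f=-d; c=lens+dist*d
      for sg in(1,-1):
        x=sg*np.cross(f,[0,0,1.]); x/=np.linalg.norm(x); y=np.cross(f,x)
        Rc=np.column_stack([x,y,f]); R=Rc@T[:3,:3].T; p=c-R@T[:3,3]
        q=ctrl.solve_ik(p,R)
        if q is not None: out.append((yaw,el,dist,sg,p.round(3),np.round(q,2)))
for o in out: print(*o)
```

```text
[[ 0.001 -0.974 -0.228  0.064]
 [ 1.     0.001 -0.     0.001]
 [ 0.001 -0.228  0.974 -0.18 ]
 [ 0.     0.     0.     1.   ]]
scene [364. 188.] 188 along rail y 0.3115 [0.3007 0.3254] x [-0.0478  0.0493] mid 0.001 ztop 0.0954
scene [341. 201.] 257 along rail y 0.2217 [0.2093 0.2389] x [-0.0412  0.0514] mid 0.0036 ztop 0.0986
side [325. 255.] 502 along rail y 0.2346 [0.2188 0.2415] x [-0.0513  0.0459] mid -0.0022 ztop 0.0986
side [319. 278.] 497 along rail y 0.3224 [0.3078 0.3285] x [-0.0515  0.0467] mid -0.0022 ztop 0.0951
-0.3 -0.2 0.22 1 [0.631 0.16  0.263] [ 0.44  0.74  2.01  3.81  1.7  -1.83]
-0.3 -0.2 0.22 -1 [0.622 0.161 0.305] [0.51 0.2  2.13 4.15 1.02 0.91]
-0.3 -0.2 0.28 1 [0.575 0.177 0.251] [ 0.55  0.76  2.07  3.91  1.78 -1.81]
-0.3 -0.2 0.28 -1 [0.566 0.179 0.293] [0.63 0.18 2.2  4.23 1.12 0.91]
-0.3 -0.2 0.34 1 [0.519 0.195 0.239] [ 0.67  0.79  2.11  4.04  1.86 -1.78]
-0.3 0 0.22 1 [0.626 0.161 0.268] [ 0.49  0.54  2.09  3.91  1.44 -1.92]
-0.3 0 0.28 1 [0.569 0.179 0.268] [ 0.6   0.51  2.16  4.02  1.5  -1.93]
-0.3 0 0.34 1 [0.512 0.197 0.268] [ 0.74  0.5   2.21  4.14  1.5
[... 3081 characters left out ...]
 [-0.06 -0.22  2.01  0.61  0.52 -2.34]
0.3 0.4 0.28 1 [0.567 0.126 0.305] [-0.25 -0.3   2.45  2.13  0.65 -0.77]
0.3 0.4 0.28 -1 [0.584 0.129 0.345] [-0.12 -0.39  2.09  0.59  0.63 -2.33]
0.3 0.4 0.34 -1 [0.531 0.113 0.368] [-0.21 -0.57  2.14  0.59  0.78 -2.33]
0.3 0.6 0.22 1 [0.619 0.142 0.289] [-0.12 -0.2   2.26  1.76  0.4  -0.37]
0.3 0.6 0.22 -1 [0.643 0.148 0.325] [-0.02 -0.14  1.83  0.31  0.75 -2.04]
0.3 0.6 0.28 1 [0.572 0.127 0.323] [-0.2  -0.42  2.32  1.4   0.47 -0.01]
0.3 0.6 0.28 -1 [0.596 0.133 0.359] [-0.06 -0.28  1.88  0.32  0.86 -2.05]
0.3 0.6 0.34 1 [0.525 0.112 0.357] [-0.32 -0.66  2.37  1.13  0.64  0.28]
0.3 0.6 0.34 -1 [0.548 0.118 0.393] [-0.11 -0.42  1.91  0.33  0.98 -2.07]
```

Run:
```python
from h import *
T=np.array(ctrl.camera_model("wrist")["T_tool_cam"])
ctrl.move_l([.49,-.03,.33],rate=.25)
lens=np.array([.655,.152,.29]); el=.4; d=np.array([-np.cos(el),0,np.sin(el)]); f=-d; c=lens+.34*d
x=-np.cross(f,[0,0,1.]); x/=np.linalg.norm(x); y=np.cross(f,x); R=np.column_stack([x,y,f])@T[:3,:3].T
ctrl.goto(c-R@T[:3,3],R); ctrl.dwell(.2)
im,dep,W=cloud("wrist"); np.savez("w2.npz",im=im,W=W,d=dep); cv2.imwrite("pics/w2.png",im); st()
```

```text
13.48 [0.5252 0.1512 0.3685] F [-0.3  0.4  0.3] w 0.502 gf 0.0
```

View pics/w2.png

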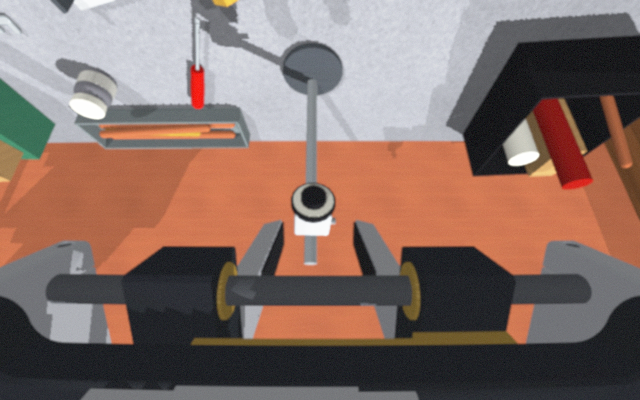

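The view is upside down, with the lens and ring light at about (314,203), the box top at (313,227) and the post behind. The ring faces almost straight at the wrist camera. I'll fit the face plane.

Run:
```python
from h import *
def plane(P,it=3,tol=.004):
    for _ in range(it):
        c=P.mean(0); n=np.linalg.svd(P-c)[2][2]; r=(P-c)@n; P=P[abs(r)<max(tol,0.0)]
    return c,n,len(P),r.std()
z=np.load("w2.npz"); im,W=z["im"],z["W"]; V=im.max(2).astype(int); S=V-im.min(2)
v,u=np.mgrid[0:400,0:640]; near=np.hypot(u-314,v-203)<32
ring=(near&(S<40)&(V>130)&(W[...,0]<.70)).astype(np.uint8)
k,l,s_,c=cv2.connectedComponentsWithStats(ring)
for i in range(1,k):
    if s_[i,4]>15:
        P=W[l==i]; pc,n,N,r=plane(P); n*=-np.sign(n[0]); print("white",c[i].round(1),s_[i],"c",pc.round(4),"n",n.round(3),N,r.round(4),"range",P.min(0).round(3),P.max(0).round(3))
# whole face: pixels within 20 px
m=(np.hypot(u-314,v-203)<15)&(W[...,0]<.69)
pc,n,N,r=plane(W[m]); print("face",pc.round(4),(n*-np.sign(n[0])).round(3),N,r.round(4))
# head silhouette in wrist view: pixels near in depth
m=near&(W[...,0]<.70)&(W[...,2]>.2); print("head u,v",u[m].min(),u[m].max(),v[m].min(),v[m].max())
for r in range(182,240,3): 
    q=m[r]; 
    if q.any(): print(r,u[r][q].min(),u[r][q].max(),W[r][q].mean(0).round(3),end=" | ")
for nme in("scene2","side2"):
    q=np.load(nme+".npz"); im,W=q["im"],q["W"]; V=im.max(2).astype(int); S=V-im.min(2)
    m=(W[...,2]>.24)&(W[...,2]<.34)&(np.hypot(W[...,0]-.68,W[...,1]-.15)<.08)&(S<50)&(V>90)
    P=W[m]; print("\n",nme,m.sum())
    # sequential RANSAC planes
    rng=np.random.default_rng(0)
    for _ in range(3):
        best=None
        for t in range(800):
            a=P[rng.choice(len(P),3,replace=False)]; n=np.cross(a[1]-a[0],a[2]-a[0]); L=np.linalg.norm(n)
            if L<1e-5: continue
            n/=L; inl=abs((P-a[0])@n)<.0015
            if best is None or inl.sum()>best.sum(): best=inl
        c,n,N,r=plane(P[best]); print(" plane",c.round(4),n.round(3),best.sum(),r.round(4)); P=P[~best]
        if len(P)<40: break
```

```text
white [312.2 203.4] [293 184  41  33 522] c [0.6541 0.1435 0.2946] n [-0.972  0.066 -0.225] 520 0.0007 range [0.649 0.12  0.265] [0.662 0.169 0.313]
white [312.6 225.6] [295 215  37  19 480] c [0.6806 0.1435 0.3149] n [-0.232  0.016  0.973] 468 0.0006 range [0.657 0.121 0.308] [0.7   0.167 0.32 ]
face [0.6488 0.1456 0.2965] [-0.979  0.092  0.182] 574 0.002
head u,v 291 335 182 233
182 309 316 [0.663 0.143 0.261] | 185 301 325 [0.656 0.144 0.269] | 188 297 329 [0.653 0.144 0.274] | 191 294 332 [0.652 0.144 0.279] | 194 293 334 [0.651 0.145 0.284] | 197 291 335 [0.65  0.145 0.288] | 200 291 335 [0.65  0.145 0.292] | 203 291 335 [0.65  0.145 0.296] | 206 292 335 [0.651 0.145 0.299] | 209 293 334 [0.653 0.145 0.303] | 212 294 332 [0.652 0.145 0.307] | 215 295 331 [0.653 0.145 0.31 ] | 218 295 331 [0.656 0.145 0.313] | 221 295 330 [0.664 0.144 0.314] | 224 295 330 [0.676 0.144 0.314] | 227 295 329 [0.684 0.143 0.316] | 230 297 329 [0.691 0.144 0.317] | 233 303 325 [0.699 0.144 0.319] | 
 scene2 606
 plane [0.6866 0.1447 0.3149] [ 0.213 -0.005 -0.977] 197 0.0008
 plane [0.6901 0.1216 0.2963] [-0.034 -0.999  0.002] 96 0.0007
 plane [0.7089 0.1383 0.3048] [ 0.968 -0.026  0.251] 82 0.0008

 side2 702
 plane [0.6884 0.1655 0.295 ] [ 0.069  0.997 -0.021] 246 0.0008
 plane [0.6854 0.1449 0.3137] [ 0.238 -0.023 -0.971] 214 0.0007
 plane [0.732  0.1471 0.3012] [-0.001  1.    -0.018] 75 0.0009
```

The line of sight d is about (-0.973, 0.055, -0.228), a tilt of 0.23 rad. The lens is near (0.652, 0.1445, 0.2915), so the view point is about (0.535, 0.151, 0.264), inside the stated height range. Now I'll grasp the valve.

```bash
cat >> h.py <<'E'
dl=np.array([-.973,.055,-.228]); dl/=np.linalg.norm(dl)
LENS=np.array([.652,.1445,.2915]); VIEW=LENS+.12*dl
yf=np.array([dl[1],dl[0],0])*1.0; yf=np.cross(-dl,[0,0,1.]); yf/=np.linalg.norm(yf)
RF=np.column_stack([-dl,yf,np.cross(-dl,yf)]); PF=VIEW+.019*RF[:,2]
E
python3 - <<'E'
from h import *
print(RF.round(3),PF.round(3),ctrl.solve_ik(PF,RF))
R=down(-1); V=HND+.2258*RY+.0007*RX; z=lambda h: np.array([V[0],V[1],h])
ctrl.move_l([.47,.05,.36],rate=.25)
ctrl.goto(z(.22),R); ctrl.command_gripper(.75)
ctrl.move_l(z(.13),rate=.2); ctrl.move_l(z(.062),rate=.08); st("down")
ctrl.command_gripper(0,40); st("grip")
E
```

```text
[[ 0.972 -0.056  0.227]
 [-0.055 -0.998 -0.013]
 [ 0.228  0.    -0.974]] [0.54  0.151 0.246] [ 0.1464017  -0.00703428  1.71012243 -0.0490086   1.21363191  1.78561627]
down 19.07 [0.4955 0.0411 0.0625] F [ 0.2 -0.4 -0.1] w 0.749 gf 0.0
grip 19.75 [0.4954 0.0396 0.0623] F [ 0.1 -4.2  0.3] w 0.354 gf 40.0
```

```bash
python3 - <<'E'
from h import *
V=HND+.2243*RY+.0007*RX; z=lambda h: np.array([V[0],V[1],h])
ctrl.move_l(z(.062),rate=.03); st("nudge")
ctrl.move_l(z(.11),rate=.05); st("lift"); ctrl.move_l(z(.24),rate=.1); ctrl.dwell(.3); st("up")
for n in("scene","side"):
    im,dep,W=cloud(n); np.savez(n+"3.npz",im=im,W=W); m=(im.max(2)<75)&(np.hypot(*(W[...,:2]-(HND+.15*RY)[:2]).transpose(2,0,1))<.025)&(W[...,2]>.05)&(W[...,2]<.1)
    print(n,"handle travel",((W[m]-HND)@RY).mean().round(4) if m.any() else None)
ctrl.move_l(PF-.05*np.array([1,0,0]),RF,rate=.1); st("pre")
ctrl.move_l(PF,rate=.06); ctrl.dwell(.5); st("view")
for n in("scene","side"):
    im,dep,W=cloud(n); np.savez(n+"4.npz",im=im,W=W); cv2.imwrite(f"pics/{n}4.png",im)
    hsv=cv2.cvtColor(im,cv2.COLOR_BGR2HSV); H,S,Vv=cv2.split(hsv)
    m=((H>12)&(H<30)&(S>120)&(Vv>80)&(np.linalg.norm(W-VIEW,axis=2)<.09)); P=W[m]; c=P.mean(0)
    _,_,vt=np.linalg.svd(P-c); print(n,m.sum(),c.round(4),"view",VIEW.round(4),"axis",vt[0].round(3),"ext",np.ptp((P-c)@vt[0]).round(3),"mid along d",((P-VIEW)@dl).min().round(4),((P-VIEW)@dl).max().round(4))
E
python3 - <<'E'
import cv2,numpy as np
a=cv2.imread("pics/side4.png")[120:320,170:420];b=cv2.imread("pics/scene4.png")[120:320,250:450]
cv2.imwrite("pics/f.png",cv2.resize(np.hstack([a,b]),None,fx=1.75,fy=1.75,interpolation=2))
E
```

```text
nudge 20.0 [0.4955 0.0392 0.0622] F [ 0.3 -3.2  2.3] w 0.355 gf 40.0
lift 21.11 [0.4948 0.0397 0.1096] F [ 0.   0.4 -3.9] w 0.347 gf 40.0
up 22.86 [0.4951 0.0397 0.2397] F [-0.7 -0.1 -4. ] w 0.355 gf 40.0
scene handle travel 0.1474
side handle travel 0.1554
pre 24.23 [0.4897 0.1506 0.2456] F [ 0.4  0.3 -4.3] w 0.354 gf 40.0
view 25.71 [0.5396 0.1509 0.2457] F [ 0.1 -0.1 -4.9] w 0.355 gf 40.0
scene 209 [0.5593 0.1495 0.2788] view [0.5353 0.1511 0.2642] axis [ 0.989 -0.12   0.083] ext 0.093 mid along d -0.05 0.042
side 546 [0.5264 0.161  0.2688] view [0.5353 0.1511 0.2642] axis [-0.971  0.03  -0.238] ext 0.101 mid along d -0.047 0.0533
```

View pics/f.png

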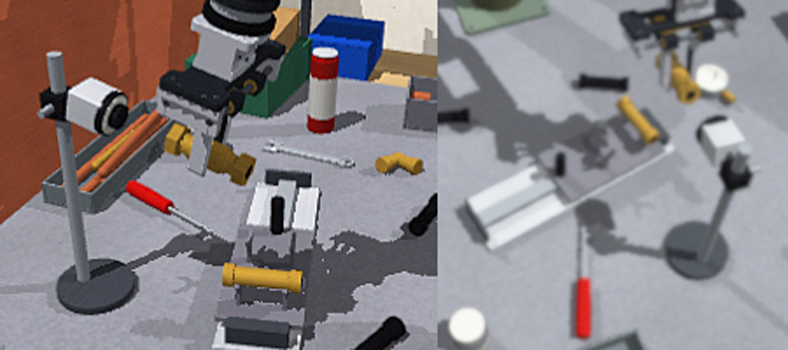

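The valve is held in front of the lens. Its ends sit symmetrically about the view point (±50 mm), its bore is within about 0.03 rad of the line of sight, the nipple is in its cradle, and the carrier travel is about 0.150 m.

```bash
python3 -c "
from h import *
st(); print(ctrl.sign_off())"
```

```text
25.81 [0.5396 0.1509 0.2457] F [-0.2  0.1 -5.1] w 0.351 gf 40.0
the job is handed in; nothing more can be done
None
```

I handed the job in at 25.8 s, with the carrier in the detent, the nipple in its cradle and the check valve held steady at the presentation point, bore along the line of sight; the hand-in returned no verdict.

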